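Switch on the stall for opening

ROBOT

A 6-joint arm with a two-finger parallel gripper is mounted at the origin on a cart in front of the work surface, level with it; the furniture and walls round the work are solid. World frame = base frame: x ahead of the robot, y to its left, z up, the work surface at z = 0. Lengths are in m, angles in rad, forces in N, time in s.
With the tool pointing down it reaches from about 0.275 to 0.975 m from the base axis. Payload 8.4 kg.
Tool frame: the origin (TCP) lies at the very end of the fingers, on their centre line; the grasp point (between the pads) lies 19 mm behind it (env.grip_depth is the distance from the TCP to the grasp point, in m); z points along the fingers, y is the line along which they close (so a half turn about z gives the same grasp; the last joint's range is limited). The gripper opens to 92 mm and grips with 3 to 60 N. Pads are 20 mm wide; open, the fingers measure 128 mm over their backs; the gripper's body (75 mm by 189 mm) begins 69 mm behind the grasp point.
Start: joints at [1.119, 0.353, 1.633, -0, 1.155, -0.002], TCP at [0.272, 0.563, 0.215] pointing down, gripper open.
Joint ranges: [-2.63, 2.63], [-0.92, 2.1], [0.06, 2.66], [-1.3, 4.44], [0, 2.69], [-3.02, 3.02]. Speed limits (rad/s): [2.22, 2.22, 2.79, 3.14, 3.14, 3.14].

INTERFACE

Orientations are given as a unit quaternion [w, x, y, z].
In Python, from plant import env, eyes gives the robot as it stands. Calls block until the motion is done:
- env.movep(position, orientation): joint-space move of the TCP to a pose.
- env.movel(position, orientation=None, v=0.15): straight line of the TCP; orientation=None keeps the orientation; v is the mean speed in m/s.
- env.set_joints(angles): joint-space move.
- env.set_gripper(opening, force=None): finger opening in m; force is the grip in N (None keeps the last); returns when the fingers have stopped.
- env.pause(seconds).
- env.inverse_kinematics(position, orientation): joint angles nearest the present ones, or None.
- eyes.camera(name): name is "scene" or "side" or "wrist"; returns a dict with "frame" (420x560x3 uint8, red, green, blue), "depth" (420x560 float32, m along the optical axis (not along the pixel's ray), 0 where there is no reading), "mtx" (3x3 intrinsics, pixels), "distortion" ([k1, k2, p1, p2, k3] as OpenCV has them; the pictures are not rectified), "origin" and "rotation" of the camera in the world. Camera axes: x right, y up, looking along -z (the intrinsics and any distortion apply to the point x, -y, -z); pixel columns grow to the right and rows downward; lengths in m; the calibration is good to about 2 mm. A picture is of the moment at which its call begins.
A pose or a line that the arm cannot do raises env.Unreachable and nothing moves.
- env.close_job(): hands the job in; it is judged then, once.
Readings, each from a call of its own:
- env.current_clock(): time.
- env.current_q(): joint angles.
- env.current_dq(): joint speeds.
- env.current_tau(): joint torques, N m.
- env.current_ee_pos(): TCP position.
- env.current_tool_rot(): TCP orientation.
- env.current_wrist_force(): force on the tool from outside, world axes, zero at the start.
- env.current_ft_torque(): the same for the moment, N m.
- env.current_width(): finger opening in m.
- env.current_grasp_force(): force on a finger pad.
Only numpy, scipy, OpenCV 4.12 (cv2) and the standard library are available. Lean on these libraries where they do the work, as an engineer would, in place of code of your own. Each camera call takes 0.05 s, during which the arm holds its last target. There are 200 camera calls.

TASK

Switch on the stall for opening: press down the raised end (the one with the white dot) of the green rocker switch (main power), then of the yellow one (shelf lights), then of the blue one (card reader), in that order, each fully over before the next is begun. Leave the red switch (alarm) off. Only press: do not lift, tip or shove the switches, and leave the goods lying where they are.

Things in the scene. Friction and masses are not known exactly. Their poses are not given: they have to be found in the camera images.
- switch_green: Desk switch, green V-shaped rocker (main power): loose grey housing 100 x 72 x 26 mm (x, y, z), 0.4 to 0.7 kg, flat on the table. Origin: centre of underside; z up. Rocker 68 mm (x) by 40 mm (y), axle along y, 24 mm up; 'on' half (white dot) to +x; press it 24 mm from the axle. A half pressed home lies level, top 30 mm up (4 mm proud of housing); the other rises to 42 mm at its end.
- switch_green_press (a point): Point on the green rocker's top face at the white dot, 24 mm out from the axle, on the 'on' half; about 38 mm above the table when off, 30 mm when fully on. It moves with the rocker.
- switch_green_rocker (a joint): green rocker: 0 = off ('on' half raised), 0.36 rad = fully on ('on' half level, at its stop). No spring: friction alone (1 to 3 N at the finger) keeps it where it is left. Starts at 0 to 0.04.
- switch_yellow: Desk switch, yellow V-shaped rocker (shelf lights): loose grey housing 100 x 72 x 26 mm (x, y, z), 0.4 to 0.7 kg, flat on the table. Origin: centre of underside; z up. Rocker 68 mm (x) by 40 mm (y), axle along y, 24 mm up; 'on' half (white dot) to +x; press it 24 mm from the axle. A half pressed home lies level, top 30 mm up (4 mm proud of housing); the other rises to 42 mm at its end.
- switch_yellow_press (a point): Point on the yellow rocker's top face at the white dot, 24 mm out from the axle, on the 'on' half; about 38 mm above the table when off, 30 mm when fully on. It moves with the rocker.
- switch_yellow_rocker (a joint): yellow rocker: 0 = off ('on' half raised), 0.36 rad = fully on ('on' half level, at its stop). No spring: friction alone (1 to 3 N at the finger) keeps it where it is left. Starts at 0 to 0.04.
- switch_blue: Desk switch, blue V-shaped rocker (card reader): loose grey housing 100 x 72 x 26 mm (x, y, z), 0.4 to 0.7 kg, flat on the table. Origin: centre of underside; z up. Rocker 68 mm (x) by 40 mm (y), axle along y, 24 mm up; 'on' half (white dot) to +x; press it 24 mm from the axle. A half pressed home lies level, top 30 mm up (4 mm proud of housing); the other rises to 42 mm at its end.
- switch_blue_press (a point): Point on the blue rocker's top face at the white dot, 24 mm out from the axle, on the 'on' half; about 38 mm above the table when off, 30 mm when fully on. It moves with the rocker.
- switch_blue_rocker (a joint): blue rocker: 0 = off ('on' half raised), 0.36 rad = fully on ('on' half level, at its stop). No spring: friction alone (1 to 3 N at the finger) keeps it where it is left. Starts at 0 to 0.04.
- switch_red: Desk switch, red V-shaped rocker (alarm, to be left off): loose grey housing 100 x 72 x 26 mm (x, y, z), 0.4 to 0.7 kg, flat on the table. Origin: centre of underside; z up. Rocker 68 mm (x) by 40 mm (y), axle along y, 24 mm up; 'on' half (white dot) to +x; press it 24 mm from the axle. A half pressed home lies level, top 30 mm up (4 mm proud of housing); the other rises to 42 mm at its end.
- switch_red_press (a point): Point on the red rocker's top face at the white dot, 24 mm out from the axle, on the 'on' half; about 38 mm above the table when off, 30 mm when fully on. It moves with the rocker.
- switch_red_rocker (a joint): red rocker: 0 = off ('on' half raised), 0.36 rad = fully on ('on' half level, at its stop). No spring: friction alone (1 to 3 N at the finger) keeps it where it is left. Starts at 0 to 0.04.
- coasters: Mustard tied stack of round crochet coasters, 132 x 135 x 37 mm; loose goods lying on the table, to be left alone. Origin: centre of its underside.
- glasses_case: Jade green crochet glasses sleeve, 202 x 79 x 24 mm, long along its x; loose goods lying on the table, to be left alone. Origin: centre of its underside.
- scrubby_a: Rose crochet face scrubby with a card, 88 mm round, 44 mm high; loose goods lying on the table, to be left alone. Origin: centre of its underside.
- scrubby_b: Teal crochet face scrubby with a card, 89 mm round, 45 mm high; loose goods lying on the table, to be left alone. Origin: centre of its underside.
Things that resemble listed ones, but are neither listed nor needed, are in the scene too. Leave any orange look-alike of the switch_yellow alone.

How it is judged:
On the way, in this order (a step that is already met when the one before it is completed fails the run):
1. the green rocker is pressed fully on (value of joint switch_green_rocker above 0.3 rad), for 0.1 s.
2. the yellow rocker is pressed fully on (value of joint switch_yellow_rocker above 0.3 rad), for 0.1 s.
3. the blue rocker is pressed fully on (value of joint switch_blue_rocker above 0.3 rad), for 0.1 s.
At the end, for the whole second after the job is handed in: Green, yellow and blue rockers are on (joint above 0.30 of 0.36 rad), red is off (below 0.1); every switch stands flat (tilt under 0.1 rad) within 30 mm of where it stood, and the coasters, glasses sleeve and two scrubbies are within 20 mm of where they lay (value of joint each of switch_green_rocker, switch_yellow_rocker, switch_blue_rocker above 0.3 rad and value of joint switch_red_rocker below 0.1 rad and distance of each of switch_green, switch_yellow, switch_blue, switch_red from where it was at the start of the episode below 0.03 m and angle between each of switch_green, switch_yellow, switch_blue, switch_red's own z axis and vertical below 0.1 rad and distance of each of coasters, glasses_case, scrubby_a, scrubby_b from where it was at the start of the episode below 0.02 m); the robot touches nothing.
It fails at once if a rocker is pressed before the one ahead of it in the order green, yellow, blue is fully on ((value of joint switch_yellow_rocker above 0.1 rad and value of joint switch_green_rocker below 0.28 rad) or (value of joint switch_blue_rocker above 0.1 rad and value of joint switch_green_rocker below 0.28 rad) or (value of joint switch_blue_rocker above 0.1 rad and value of joint switch_yellow_rocker below 0.28 rad)).
It fails at once if the red switch is pressed (value of joint switch_red_rocker above 0.1 rad).
It fails at once if a switch is lifted, by 10 mm or more (height (world z) of any of switch_green, switch_yellow, switch_blue, switch_red above 0.01 m).
It fails at once if a switch is shoved more than 30 mm or tipped (distance of any of switch_green, switch_yellow, switch_blue, switch_red from where it was at the start of the episode above 0.03 m or angle between any of switch_green, switch_yellow, switch_blue, switch_red's own z axis and vertical above 0.25 rad).
It fails at once if goods on the table are lifted or moved more than 20 mm (distance of any of coasters, glasses_case, scrubby_a, scrubby_b from where it was at the start of the episode above 0.02 m).
It also fails if it takes over 38 s, if anything falls off the work surface, if the arm or the gripper's body presses on something with over 40 N, if the wrist force passes 120 N, or if a joint passes its speed limit or range.

## Working session

There is one attempt and no reset: what is moved stays moved. The work goes in short steps, each a Python script; the robot and the scene stay as the last script left them, time stands still between calls to the robot, and variables do not carry over. Pictures are saved under pics/ and viewed, at most 10 in all, crops included, and the job is handed in when it is done.

```bash
mkdir -p pics
cat > h.py <<'E'
import numpy as np, cv2
from plant import env, eyes
def snap(n,f):
    c=eyes.camera(n); cv2.imwrite(f'pics/{f}.png',c['frame'][:,:,::-1]); np.savez(f'{f}.npz',**c); return c
def pts(c,uv):
    """pixels -> unit-depth rays in world"""
    uv=np.array(uv,float).reshape(-1,1,2)
    n=cv2.undistortPoints(uv,c['mtx'],c['distortion']).reshape(-1,2)
    return np.c_[n[:,0],-n[:,1],-np.ones(len(n))]@np.array(c['rotation']).T
def onplane(c,uv,z):
    d=pts(c,uv); o=np.array(c['origin']); return o+d*((z-o[2])/d[:,2])[:,None]
def bydepth(c,uv):
    d=pts(c,uv); uv=np.round(np.array(uv)).astype(int).reshape(-1,2)
    return np.array(c['origin'])+d*c['depth'][uv[:,1],uv[:,0]][:,None]
E
python3 - <<'E'
from h import *
for n in ['scene','side']:
    c=snap(n,n); print(n,c['origin'],c['rotation'],c['mtx'],c['distortion'])
print(env.current_tool_rot(),env.current_clock())
a=cv2.imread('pics/scene.png')
E
```

```text
scene [ 0.2197566  -0.551598    0.77822237] [ 0.89228185  0.34229564 -0.0977801  -0.27767941] [[386.2680894    0.         282.08184736]
 [  0.         386.2680894  208.3431644 ]
 [  0.           0.           1.        ]] [-0.0313945  0.         0.         0.         0.       ]
side [ 0.07821872 -1.15415236  0.82004711] [ 0.85378444  0.4784201  -0.09494946 -0.182074  ] [[509.7377903    0.         272.82923226]
 [  0.         509.7377903  209.37124144]
 [  0.           0.           1.        ]] [-0.03658479  0.          0.          0.          0.        ]
[-1.40889339e-04  2.23025896e-01  9.74812324e-01 -6.01449190e-04] 0.1
```

View pics/scene.png

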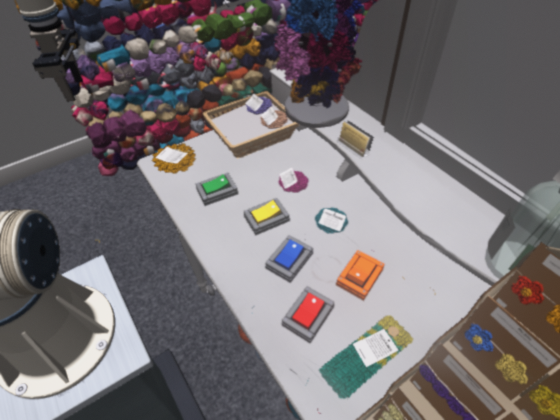

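View pics/side.png

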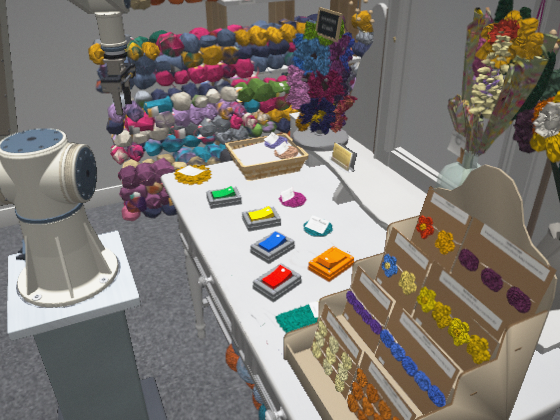

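The scene view shows green at (215,185), yellow (266,212), blue (289,256), red (308,311) and the orange look-alike at (360,272). In the side view, green is at (224,194), yellow (261,215), blue (272,242) and red (277,279). Next I find the dots and axes.

```bash
cat >> h.py <<'E'
from scipy.spatial.transform import Rotation as R
HUE={'green':(50,80),'yellow':(24,33),'blue':(104,125),'red':(0,5)}
BOX={'scene':{'green':(215,185),'yellow':(266,212),'blue':(289,256),'red':(308,311)},'side':{'green':(224,194),'yellow':(261,215),'blue':(272,242),'red':(277,279)}}
def load(f):
    c=dict(np.load(f+'.npz')); q=c['rotation']
    if q.size==4: c['rotation']=R.from_quat(np.roll(q,-1)).as_matrix()
    return c
def find(c,name,col,r=26):
    hsv=cv2.cvtColor(c['frame'],cv2.COLOR_RGB2HSV); u,v=BOX[name][col]; lo,hi=HUE[col]
    m=cv2.inRange(hsv,(lo,120,60),(hi,255,255)); k=np.zeros_like(m); k[v-r:v+r,u-r:u+r]=255; m&=k
    ct=max(cv2.findContours(m,cv2.RETR_EXTERNAL,cv2.CHAIN_APPROX_NONE)[0],key=cv2.contourArea)
    hull=np.zeros_like(m); cv2.drawContours(hull,[cv2.convexHull(ct)],-1,255,-1)
    inner=cv2.erode(hull,np.ones((3,3)))
    s=hsv[:,:,1].astype(float)
    med=np.median(s[(inner>0)&(m>0)]); w=np.clip(med*0.8-s,0,None)*(inner>0)
    yy,xx=np.nonzero(w); ww=w[yy,xx]
    dot=(np.average(xx,weights=ww),np.average(yy,weights=ww)) if len(xx) else None
    return ct,dot,len(xx),np.ptp(xx) if len(xx) else 0,np.ptp(yy) if len(xx) else 0
E
python3 - <<'E'
from h import *
row=[]
for n in ['scene','side']:
    c=load(n); ims=[]
    for col in HUE:
        ct,dot,k,px,py=find(c,n,col)
        P=onplane(c,ct.reshape(-1,2),0.033)[:,:2].astype(np.float32)
        (cx,cy),wh,a=cv2.minAreaRect(P)
        D=None if dot is None else onplane(c,[dot],0.038)[0].round(4)
        print(n,col,'rect',np.round([cx,cy,*wh],4),round(a,1),'dot',dot and np.round(dot,1),k,px,py,D,'depthz',None if dot is None else bydepth(c,[dot])[0].round(4))
        u,v=BOX[n][col]; im=c['frame'][v-30:v+30,u-32:u+32,::-1].copy(); im=cv2.resize(im,None,fx=3,fy=3,interpolation=cv2.INTER_NEAREST)
        if dot: cv2.drawMarker(im,(int((dot[0]-u+32.5)*3),int((dot[1]-v+30.5)*3)),(255,0,255),0,8,1)
        ims.append(im)
    row.append(np.hstack(ims))
cv2.imwrite('pics/crops.png',np.vstack(row))
E
```

```text
scene green rect [0.4828 0.1839 0.0688 0.0403] 1.3 dot [222.  179.3] 16 4 3 [0.5056 0.1843 0.038 ] depthz [0.5058 0.1847 0.0377]
scene yellow rect [0.5433 0.02   0.0721 0.043 ] 1.4 dot [272.7 206.1] 13 3 3 [0.5658 0.0205 0.038 ] depthz [0.5673 0.023  0.0347]
scene blue rect [ 0.5182 -0.1221  0.0709  0.0407] 24.1 dot [293.9 245.5] 18 4 3 [ 0.5379 -0.1129  0.038 ] depthz [ 0.5377 -0.1132  0.0384]
scene red rect [ 0.4686 -0.2629  0.0701  0.0406] 22.7 dot [313.5 300.2] 24 5 4 [ 0.4893 -0.2534  0.038 ] depthz [ 0.4895 -0.2532  0.0373]
side green rect [0.4826 0.182  0.059  0.0704] 84.0 dot [227.4 189.2] 17 12 7 [0.4991 0.1836 0.038 ] depthz [0.5009 0.1894 0.0346]
side yellow rect [0.5408 0.017  0.0592 0.0747] 87.9 dot [266.3 209.6] 9 11 1 [0.5622 0.0198 0.038 ] depthz [0.5615 0.0181 0.0392]
side blue rect [ 0.5169 -0.1289  0.0822  0.0489] 28.4 dot [277.5 235.4] 10 3 2 [ 0.5376 -0.115   0.038 ] depthz [ 0.5367 -0.1172  0.0397]
side red rect [ 0.4682 -0.2688  0.0826  0.0486] 28.4 dot [282.6 269.7] 16 4 3 [ 0.4883 -0.2556  0.038 ] depthz [ 0.4881 -0.2561  0.0384]
```

View pics/crops.png

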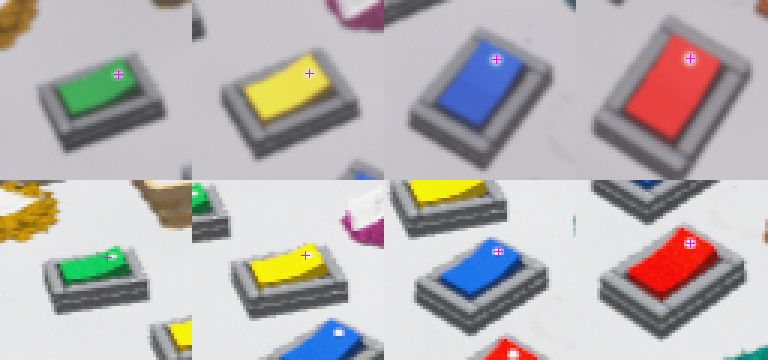

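The crops confirm that each white dot is on the far (+x) end. The scene rectangles match 68 x 40 mm, and the dots lie 23 mm from centre at z≈0.038. I'll press green first with closed fingers lined up along the axle, watching the force.

```bash
cat > press.py <<'E'
import sys
from h import *
c=load('scene')
def target(col):
    ct,dot,*_=find(c,'scene',col)
    D=onplane(c,[dot],0.038)[0][:2]
    ctr=np.array(cv2.minAreaRect(onplane(c,ct.reshape(-1,2),0.033)[:,:2].astype(np.float32))[0])
    d=D-ctr; return D,d/np.linalg.norm(d),np.linalg.norm(d)
def press(col):
    p,d,L=target(col); best=None
    for s in (1,-1):
        x=s*np.r_[d,0]; z=np.r_[0,0,-1.]; q=np.roll(R.from_matrix(np.c_[x,np.cross(z,x),z]).as_quat(),1)
        j=env.inverse_kinematics([*p,0.07],q)
        if j is not None:
            k=abs(np.array(j)-env.current_q()).max()
            if best is None or k<best[0]: best=(k,q)
    q=best[1]; print(col,p,np.degrees(np.arctan2(d[1],d[0])),L)
    env.movep([*p,0.075],q); env.movel([*p,0.043],v=0.1)
    f0=np.array(env.current_wrist_force())
    for z in np.arange(0.040,0.0265,-0.001):
        env.movel([*p,z],v=0.03)
        f=np.array(env.current_wrist_force())-f0
        print(round(z,3),env.current_ee_pos()[2].round(4),f.round(1))
        if f[2]>18 or np.hypot(*f[:2])>10: break
    env.movel([*p,0.075],v=0.1); print('clock',env.current_clock())
if __name__=='__main__':
    if sys.argv[1]=='green': env.set_gripper(0.0)
    for a in sys.argv[1:]: press(a)
    snap('scene','after_'+sys.argv[-1]); im=cv2.imread(f'pics/after_{sys.argv[-1]}.png')[130:350,130:410]
    cv2.imwrite(f'pics/v_{sys.argv[-1]}.png',cv2.resize(im,None,fx=2.6,fy=2.6,interpolation=cv2.INTER_CUBIC))
E
python3 press.py green
```

```text
green [0.50563455 0.18434856] 0.9983277418944098 0.02287744391143784
0.04 0.0404 [-0.1  0.1  0.6]
0.039 0.0392 [ 0.1 -0.1  1.1]
0.038 0.0379 [0.6 0.6 1.6]
0.037 0.0369 [0.9 0.2 0.6]
0.036 0.0359 [0.8 0.3 0.5]
0.035 0.0349 [-0.1  0.2  1. ]
0.034 0.0339 [0.5 1.  0.5]
0.033 0.0329 [ 1.2 -0.1  0.3]
0.032 0.0319 [ 0.4 -0.3  0.5]
0.031 0.0309 [0.8 0.9 1.2]
0.03 0.0303 [ 0.2 -0.6  6. ]
0.029 0.0301 [-3.5 -1.9 17.1]
0.028 0.0299 [-5.9 -3.2 28.8]
clock 7.4917
```

View pics/v_green.png

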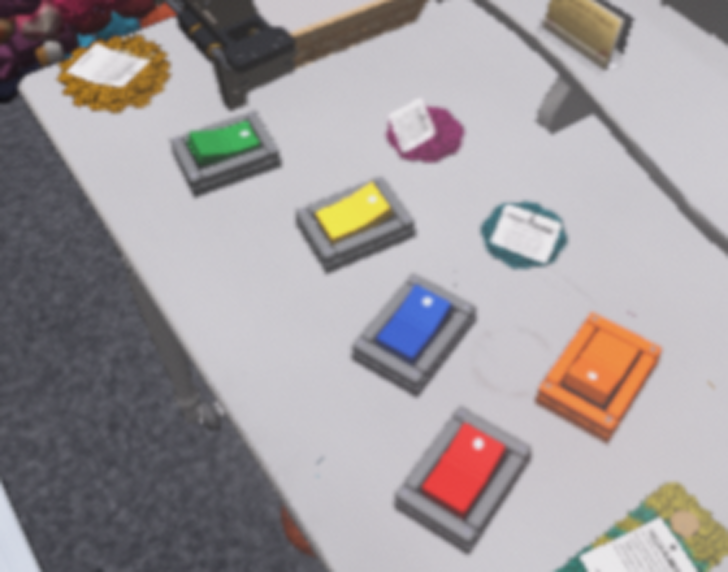

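Green has gone fully over: the dot half at (245,132) is level, the near end is raised, and contact stopped firmly at z = 0.030. The gripper is clear of it. Now yellow, then blue, with the same force-guarded press.

```bash
python3 press.py yellow
python3 - <<'E'
from h import *
from press import press
press('blue')
p=np.array(env.current_ee_pos()); env.movel([p[0],p[1],0.2],v=0.15)
env.movep([0.40,0.30,0.3],env.current_tool_rot())
snap('scene','end'); im=cv2.imread('pics/end.png')[130:350,130:410]
cv2.imwrite('pics/v_end.png',cv2.resize(im,None,fx=2.6,fy=2.6,interpolation=cv2.INTER_CUBIC)); print(env.current_clock())
E
```

```text
yellow [0.56578767 0.02047981] 1.1869947492420267 0.022531873364885477
0.04 0.0404 [-0.6 -0.8 -0.1]
0.039 0.0393 [-0.2 -0.8  1.5]
0.038 0.038 [ 0.5 -1.3  2. ]
0.037 0.0369 [0.6 0.2 0.5]
0.036 0.0359 [-0.1 -1.3  1.1]
0.035 0.0349 [ 0.2 -1.1  0.3]
0.034 0.0339 [ 1.1 -0.4 -0.5]
0.033 0.0329 [ 0.  -0.9  0.2]
0.032 0.0319 [-0.1 -1.3  0.8]
0.031 0.0309 [-0.5 -0.6  0.7]
0.03 0.0303 [-0.6 -0.9  6.5]
0.029 0.0301 [-4.  -1.2 17. ]
0.028 0.03 [-6.5 -1.9 26.3]
clock 12.6083
blue [ 0.53793061 -0.11290836] 24.850174172627185 0.021791981844985056
0.04 0.0404 [-0.2  0.8  1.9]
0.039 0.0393 [0.5 0.9 2.5]
0.038 0.038 [ 0.9 -0.2  2.1]
0.037 0.0369 [0.4 0.5 2.5]
0.036 0.0359 [0.5 0.4 1.5]
0.035 0.0349 [1.4 0.2 0.5]
0.034 0.0339 [-0.2 -0.   0.9]
0.033 0.0329 [0.1 0.8 0.9]
0.032 0.0319 [0.7 0.6 1.1]
0.031 0.0309 [0.7 0.7 1.2]
0.03 0.0303 [-0.7  1.1  7.2]
0.029 0.0301 [-3.7  1.7 17.4]
0.028 0.03 [-6.2  3.5 28.6]
clock 17.6667
20.3417
```

View pics/v_end.png

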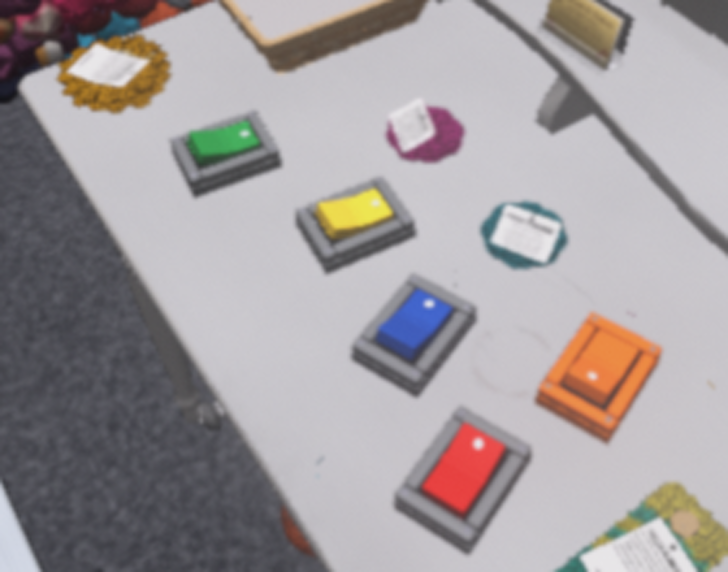

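Green (245,132), yellow (375,203) and blue (429,303) are all over. Red (478,443) is still off, and nothing has moved.

```bash
python3 -c "
from plant import env
print(env.close_job())"
```

```text
the job is handed in; nothing more can be done
None
```

I pressed the green, yellow and blue switches fully on, in that order, left red off, saw no switch or goods shift in the final picture, and handed the job in at about 20 s of the 38 s allowed; no verdict came back.

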